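# Count along the divider rack and push the carton into the third gap

## Task

Starting at the end of the divider rack that has the pin with the knob, run a fingertip along the rail on top to count the gaps, touching the rail above the first, the second and the third gap in turn and no further. Then push the carton that stands in front of the rack into that third gap with the fingers until it is fully home against the backboard and square in the gap. Only push it: do not lift or tip it, leave the other things where they are, and take the hand away at the end.

Things in the scene. Friction and masses are not known exactly. Their poses are not given: they have to be found in the camera images.
- rack: plywood rack fixed to the bench: 7 dividers (5 mm thick, 44 high, 63 apart) make 6 gaps 58 mm wide, a to f from left (+y) to right, open at top and front, floor is the bench; c, d empty. Origin at bench height, mid-row; y along the row to the left, x to the back. Divider fronts at x=-31 mm, backboard face at x=+22 mm, gap centres at y = 157.5, 94.5, 31.5, -31.5, -94.5, -157.5 mm
- tall_end: end block of the rack with a steel pin and a round black knob on it, 99 mm high in all, 15 mm behind the block's middle; block 50x20x44 mm, fixed just outside the last divider, at the left or the right end of the row. Origin: middle of its underside, axes as the rack's. The gap next to it is the first gap
- carton: cardboard carton of a lamp holder, 46x53x56 mm high, 0.05 to 0.12 kg, standing loose on the bench in front of the rack. Origin: middle of its underside, z up. Its y axis is the 53 mm side and starts pointing roughly into the gaps (along the rack's x, within 0.3 rad), so that its 46 mm side (its x) lies across a 58 mm gap
- rail_a: the piece of the rail above gap a (number 1 from the left). The rail is a flat aluminium strip, 18 mm wide, lying level on the backboard along the whole row, its top 66 mm above the bench, rigid. Each piece is 63 mm long and the pieces meet in line with the dividers. Origin: middle of this piece's top face; axes as the rack's
- rail_b: the piece of the rail above gap b (number 2 from the left). The rail is a flat aluminium strip, 18 mm wide, lying level on the backboard along the whole row, its top 66 mm above the bench, rigid. Each piece is 63 mm long and the pieces meet in line with the dividers. Origin: middle of this piece's top face; axes as the rack's
- rail_c: the piece of the rail above gap c (number 3 from the left). The rail is a flat aluminium strip, 18 mm wide, lying level on the backboard along the whole row, its top 66 mm above the bench, rigid. Each piece is 63 mm long and the pieces meet in line with the dividers. Origin: middle of this piece's top face; axes as the rack's
- rail_d: the piece of the rail above gap d (number 4 from the left). The rail is a flat aluminium strip, 18 mm wide, lying level on the backboard along the whole row, its top 66 mm above the bench, rigid. Each piece is 63 mm long and the pieces meet in line with the dividers. Origin: middle of this piece's top face; axes as the rack's
- rail_e: the piece of the rail above gap e (number 5 from the left). The rail is a flat aluminium strip, 18 mm wide, lying level on the backboard along the whole row, its top 66 mm above the bench, rigid. Each piece is 63 mm long and the pieces meet in line with the dividers. Origin: middle of this piece's top face; axes as the rack's
- rail_f: the piece of the rail above gap f (number 6 from the left). The rail is a flat aluminium strip, 18 mm wide, lying level on the backboard along the whole row, its top 66 mm above the bench, rigid. Each piece is 63 mm long and the pieces meet in line with the dividers. Origin: middle of this piece's top face; axes as the rack's
- bay_c (a point): point on the bench in gap c (number 3 from the left) where the middle of the carton's underside is when the carton is fully home against the backboard (26.5 mm in front of it); axes as the rack's. Home, the carton's front stands about level with the front noses of the dividers
- bay_d (a point): point on the bench in gap d (number 4 from the left) where the middle of the carton's underside is when the carton is fully home against the backboard (26.5 mm in front of it); axes as the rack's. Home, the carton's front stands about level with the front noses of the dividers
- spool: white spool of line, 53 mm diameter, 50 mm high, standing in gap a; loose, leave it alone. Origin: middle of its underside
- plug_box_a: small carton 26x27x34 mm standing in gap b; loose, leave it alone. Origin: middle of its underside
- plug_box_b: small carton 26x35x26 mm in gap e; loose, leave it alone. Origin: middle of its underside
- grommet: black rubber grommet, 23 mm diameter, 11 mm high, in gap f; loose, leave it alone. Origin: middle of its underside
- glasses_case: dark spectacle case 56x158x42 mm lying on the bench to the left; loose, leave it alone. Origin: middle of its underside
- pipe_cap: white pipe cap, 68 mm diameter, 38 mm high, on the bench to the left; loose, leave it alone. Origin: middle of its underside
- strap_roll: roll of perforated strap, 69 mm diameter, 19 mm high, on the bench at the back right; loose, leave it alone. Origin: middle of its underside

How it is judged:
By the outcome, as a careful person would: the job done as asked, in the order asked, and still so for the second after the job is handed in, with the robot touching nothing.
It also fails if it takes over 72 s, if anything falls off the work surface, if the arm or the gripper's body presses on something with over 40 N, if the wrist force passes 120 N, or if a joint passes its speed limit or range.

## Robot

A 7-joint arm with a two-finger parallel gripper is mounted at the origin on a cart in front of the work surface, level with it; the furniture and walls round the work are solid. World frame = base frame: x ahead of the robot, y to its left, z up, the work surface at z = 0. Lengths are in m, angles in degrees, forces in N, time in s.
With the tool pointing down it reaches from about 0.4 to 0.85 m from the base axis. Payload 10.4 kg.
Tool frame: the origin (TCP) lies midway between the tips of the shut fingers; the grasp point (between the pads) lies 19 mm behind it; z points along the fingers, y is the line along which they close (so a half turn about z gives the same grasp; the last joint's range is limited). The gripper opens to 85 mm and grips with 20 to 120 N. Pads are 22 mm wide; open, the fingers measure 114 mm over their backs; the gripper's body (76 mm by 85 mm) begins 54 mm behind the grasp point. The pads swing forward as they close: fully open they stand 13 mm farther back than shut.
Start: joints at [75.825, 19.034, -3.707, 83.658, 1.238, 77.344, -5.071], TCP at [0.139, -0.609, 0.231] pointing down, gripper open.
Joint ranges: [-148.97, 148.97], [-28.65, 121.19], [-84.17, 76.75], [9.2, 138.47], [-72.65, 252.65], [3.7, 117.97], [-149.18, 149.18]. Speed limits (degrees/s): [127.2, 127.2, 159.86, 159.86, 180, 180, 180].

## Interface

Orientations are given as a 3x3 rotation matrix whose columns are the frame's x, y, z axes.
In Python, from cell import arm, vision gives the robot as it stands.
- The arm moves only by the shell command python3 -m handwheel 'ROWS' [FORCE]. ROWS is a JSON list of rows, 1 to 12 of them, each of 7 numbers: the opening from 0.0 (shut) to 1.0 (fully open), then dx, dy, dz in m, then a rotation vector rx, ry, rz in degrees; each row shifts and turns the commanded pose from where the row before left it, along the tool's axes as they then stand; what a row does not reach is not made up. A row lasts 1/12 s, in which the tool goes at most 0.0417 m and 7.16 degrees, less where a joint would pass 70% of its speed; a pose out of reach is approached as far as the arm can. The fingers move at their own pace and stop on an object; FORCE is the grip in N (left out, the last holds). Time passes only in rows, so rows that do not move let the fingers close. It prints the time, the measured TCP pose, the force, the opening and the grip force at its end. Input that does not fit is refused with a message, and nothing moves.
- arm.get_state(): the state, without advancing time (a new reading comes with each control period).
- vision.camera(name): name is "scene" or "top" or "wrist"; returns a dict with "image" (384x512x3 uint8, red, green, blue), "fx", "fy", "cx", "cy" (pixels), "pose" (4x4, takes a point from camera to world coordinates). Camera axes: x right, y down, z forward; pixel columns grow to the right and rows downward; lengths in m; the calibration is good to about 2 mm. A picture is of the moment at which its call begins. There is no depth.
- arm.sign_off(): hands the job in; it is judged then, once.
The state is a dict: "clock": time; "joint_pos": joint angles; "joint_vel": joint speeds; "joint_torque": joint torques, N m; "eef_pos": TCP position; "tool_rot": TCP orientation; "wrist_force": force on the tool from outside, world axes, zero at the start; "ft_torque": the same for the moment, N m; "finger_gap": opening from 0.0 (shut) to 1.0 (fully open); "grip_force": force on a finger pad.
Only numpy, scipy, OpenCV 4.12 (cv2) and the standard library are available. Lean on these libraries where they do the work, as an engineer would, in place of code of your own. Each camera call takes 0.05 s, during which the arm holds its last target. There are 200 camera calls.

## Working session

There is one attempt and no reset: what is moved stays moved. The work goes in short steps, Python scripts to look and compute and a shell command to move; the robot and the scene stay as the last step left them, time stands still between calls to the robot, and variables do not carry over. Pictures are saved under pics/ and viewed, at most 10 in all, crops included, and the job is handed in when it is done.

```bash
ls; mkdir -p pics; python3 - <<'E'
from cell import arm, vision
import cv2,numpy as np
for n in ("scene","top"):
    c=vision.camera(n); cv2.imwrite(f"pics/{n}0.png",c["image"][:,:,::-1]); print(n,c["fx"],c["cx"],c["cy"],c["pose"].round(4).tolist())
s=arm.get_state();print(s["clock"],s["eef_pos"],np.round(s["tool_rot"],3).tolist(),s["wrist_force"])
E
```

```text
pics
scene 413.28621568747417 258.21793816620226 190.0036431327216 [[-0.4894, -0.4515, 0.7461, -0.2218], [-0.8719, 0.2675, -0.41, 0.6354], [-0.0145, -0.8512, -0.5246, 0.6805], [0.0, 0.0, 0.0, 1.0]]
top 391.15123669380364 256.0399412711877 183.10943720434426 [[0.0018, -0.9914, 0.1308, 0.4132], [-1.0, -0.0016, 0.0017, 0.16], [-0.0015, -0.1308, -0.9914, 1.3491], [0.0, 0.0, 0.0, 1.0]]
0.1 [ 0.13921529 -0.60894741  0.23060453] [[0.975, 0.223, -0.0], [0.223, -0.975, 0.001], [-0.0, -0.001, -1.0]] [ 0.06149645  0.24649979 -0.80845004]
```

View pics/scene0.png

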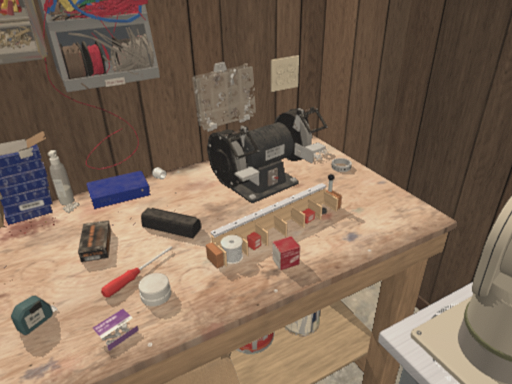

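View pics/top0.png

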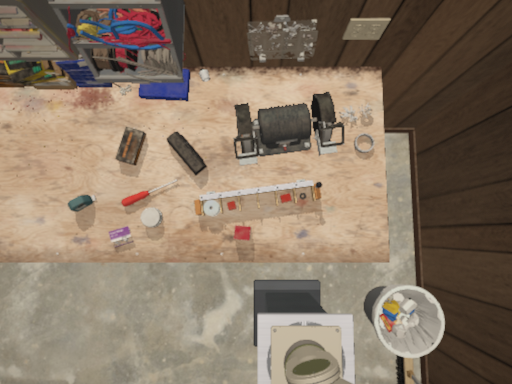

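The knob is at the right end (scene (330,180), top (319,185)), so the gaps count f, e, d and the target is d. The carton is at top (243,232). Next I'll zoom in to measure.

```bash
python3 - <<'E'
import cv2,numpy as np
a=cv2.imread("pics/top0.png")[172:247,185:335]; b=cv2.imread("pics/scene0.png")[165:275,200:350]
cv2.imwrite("pics/topc.png",cv2.resize(a,None,fx=5,fy=5,interpolation=cv2.INTER_CUBIC))
cv2.imwrite("pics/scenec.png",cv2.resize(b,None,fx=5,fy=5,interpolation=cv2.INTER_CUBIC))
E
```

```text
(no output)
```

View pics/topc.png

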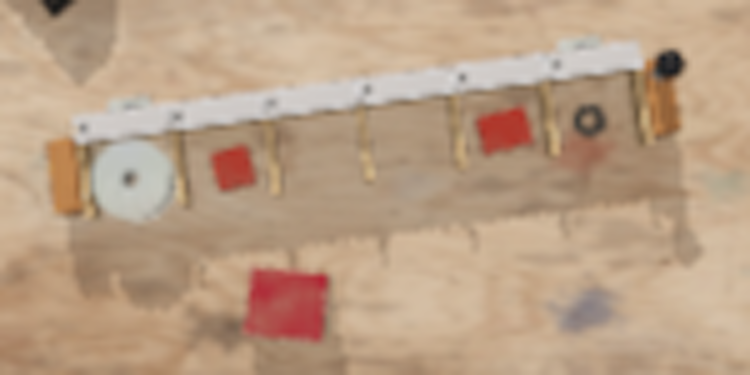

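View pics/scenec.png

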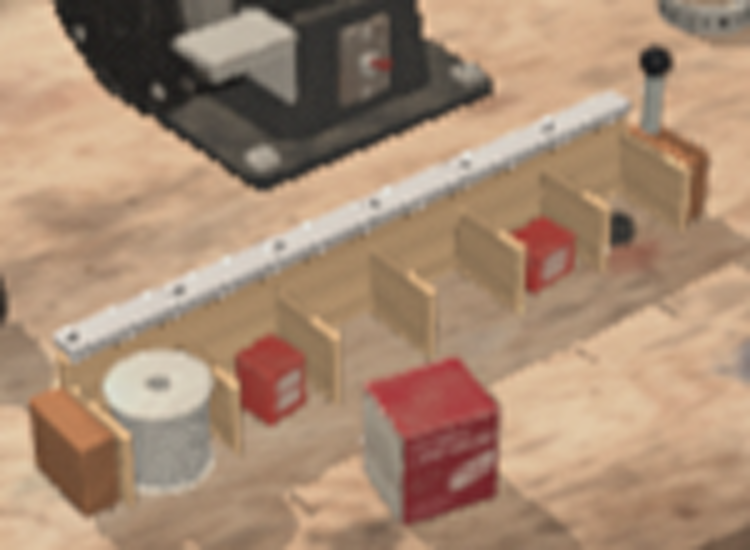

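Top crop: rail ends at (77,130) and (640,56), carton top corners at (252,270), (328,273), (324,341), (245,333). Scene crop: carton top at (365,385), (455,360), (498,405), (405,432). I'll fit the poses from both views.

```bash
cat > fit.py <<'E'
import numpy as np
from scipy.optimize import least_squares
CAM={"top":(391.151,256.04,183.109,[[0.0018,-0.9914,0.1308,0.4132],[-1,-0.0016,0.0017,0.16],[-0.0015,-0.1308,-0.9914,1.3491]]),
"scene":(413.286,258.218,190.004,[[-0.4894,-0.4515,0.7461,-0.2218],[-0.8719,0.2675,-0.41,0.6354],[-0.0145,-0.8512,-0.5246,0.6805]])}
def proj(c,P):
    f,cx,cy,T=CAM[c];T=np.array(T);q=(np.atleast_2d(P)-T[:,3])@T[:,:3];return np.c_[f*q[:,0]/q[:,2]+cx,f*q[:,1]/q[:,2]+cy]
def place(p,L):
    c,s=np.cos(p[2]),np.sin(p[2]);L=np.atleast_2d(L);return np.c_[p[0]+c*L[:,0]-s*L[:,1],p[1]+s*L[:,0]+c*L[:,1],L[:,2]]
def px(uv,off): return (np.array(uv)+.5)/5-.5+np.array(off)
T0=(185,172);S0=(200,165)
def fit(p0,obs,model):
    r=least_squares(lambda p:np.concatenate([(proj(c,model(p))-o).ravel() if o is not None else [] for c,o in obs]),p0,x_scale=.01,loss="soft_l1");
    return r.x,r.fun.reshape(-1,2)
E
python3 - <<'E'
from fit import *
tip=[[-.031,y,.044] for y in np.arange(189,-190,-63)/1000]
nt=px([(90,215),(183,205),(277,193),(370,180),(463,165),(555,153),(650,140)],T0)
ns=px([(130,438),(238,383),(338,325),(435,288),(522,238),(607,200),(688,162)],S0)
for name,obs in (("both",[("top",nt),("scene",ns)]),("top",[("top",nt)]),("scene",[("scene",ns)])):
    p,r=fit([.48,.15,.1],obs,lambda p:place(p,tip)); print(name,p.round(4),np.abs(r).mean(0))
    print(r.round(1).tolist())
    if name=="both": R=p
# rail: line at top, ends
for c,uv,o in (("top",[(74,118),(80,143),(638,43),(643,68)],T0),("scene",[(55,338),(75,355),(612,93),(630,105)],S0)):
  for x in (.02,.03,.04): print(c,x,(proj(c,place(R,[[x,.189,.066],[x,-.189,.066]]))-np.array([px(uv[:2],o).mean(0),px(uv[2:],o).mean(0)])).round(1).tolist())
ct=px([(252,270),(328,273),(324,341),(245,333)],T0); cs=px([(455,360),(498,405),(405,432),(365,385)],S0)
def box(p):
    w,d=p[3:5]/2; return place(p,[[d,w,.056],[d,-w,.056],[-d,-w,.056],[-d,w,.056]])
for name,obs in (("both",[("top",ct),("scene",cs)]),("top",[("top",ct)]),("scene",[("scene",cs)])):
    p,r=fit([.42,.18,0,.05,.05],obs,box); print("carton",name,p.round(4));print(r.round(1).tolist())
print("bay_d",place(R,[-.0045,-.0315,0]))
E
```

```text
both [0.5362 0.1578 0.1409] [0.15120951 0.73890223]
[[-0.2, 0.1], [-0.0, -0.5], [-0.1, -0.7], [0.0, -0.8], [0.1, -0.4], [0.3, -0.6], [-0.1, -0.6], [0.2, -0.2], [0.1, 0.3], [0.3, 2.1], [-0.1, 0.3], [0.4, 1.6], [0.2, 1.1], [-0.0, 0.9]]
top [0.5345 0.1578 0.1378] [0.11996158 0.20187232]
[[-0.2, 0.4], [-0.0, -0.1], [-0.1, -0.3], [0.0, -0.3], [0.1, 0.2], [0.3, 0.0], [-0.0, 0.1]]
scene [0.5392 0.1566 0.1447] [0.24975566 0.66604348]
[[0.3, -1.0], [0.2, -0.4], [0.2, 1.4], [-0.3, -0.4], [0.1, 0.9], [-0.1, 0.3], [-0.5, 0.2]]
top 0.02 [[-0.4, 1.3], [0.4, 0.5]]
top 0.03 [[-0.7, -1.7], [-0.1, -2.5]]
top 0.04 [[-1.1, -4.7], [-0.6, -5.4]]
scene 0.02 [[1.0, 0.3], [1.0, -0.3]]
scene 0.03 [[-1.2, -1.7], [-1.5, -1.7]]
scene 0.04 [[-3.3, -3.7], [-3.9, -3.1]]
carton both [ 0.4209  0.2091 -1.4323  0.0329  0.0504]
[[13.6, 0.7], [-0.3, 10.1], [-14.7, -1.4], [-0.2, -9.8], [-1.0, -0.4], [-0.6, -2.7], [1.8, 0.4], [0.9, 2.7]]
carton top [ 0.4205  0.2078 -0.0726  0.051   0.0428]
[[-0.2, -0.3], [0.1, 0.3], [-0.1, -0.2], [0.2, 0.2]]
carton scene [ 0.4217  0.2101  0.3403  0.0272 -0.053 ]
[[0.4, 14.5], [-1.2, -0.2], [-0.2, -14.6], [0.7, 0.2]]
bay_d [[0.53614288 0.1260237  0.        ]]
```

```bash
python3 - <<'E'
from fit import *
ct=px([(252,270),(328,273),(324,341),(245,333)],T0); cs=px([(365,385),(455,360),(498,405),(405,432)],S0)
def box(p):
    w,d=p[3:5]/2; return place(p,[[d,w,.056],[d,-w,.056],[-d,-w,.056],[-d,w,.056]])
for name,obs in (("both",[("top",ct),("scene",cs)]),("top",[("top",ct)]),("scene",[("scene",cs)])):
    p,r=fit([.42,.18,0,.05,.05],obs,box); print("carton",name,p.round(4));print(r.round(1).tolist())
E
python3 - <<'E'
import cv2
a=cv2.imread("pics/top0.png")[219:247,228:256]; b=cv2.imread("pics/scene0.png")[230:275,265:310]
import numpy as np
z=lambda i,n:cv2.resize(i,(n,n),interpolation=cv2.INTER_CUBIC)
cv2.imwrite("pics/cart.png",np.hstack([z(a,392),z(b,392)]))
E
```

```text
carton both [ 0.4212  0.209  -0.075   0.0497  0.0412]
[[-0.3, -0.2], [-0.5, 0.3], [-0.7, -0.7], [0.0, -0.2], [0.2, -0.1], [0.4, -0.7], [0.3, -0.0], [0.2, 0.6]]
carton top [ 0.4205  0.2078 -0.0726  0.051   0.0428]
[[-0.2, -0.3], [0.1, 0.3], [-0.1, -0.2], [0.2, 0.2]]
carton scene [ 0.4213  0.2097 -0.0763  0.0488  0.0397]
[[0.2, 0.1], [0.2, -0.5], [-0.3, -0.1], [-0.1, 0.4]]
```

View pics/cart.png

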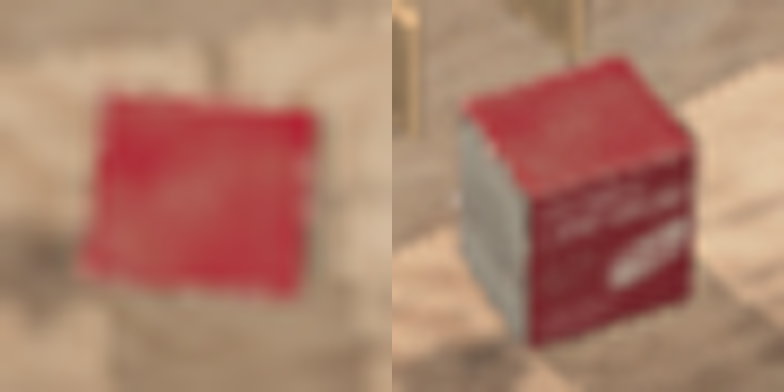

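```bash
cat > st.py <<'E'
import sys,numpy as np
from cell import arm
from fit import place
R=[.5365,.1577,.140]
s=arm.get_state();p=np.array(s["eef_pos"]);Q=np.array(s["tool_rot"])
c,n=np.cos(R[2]),np.sin(R[2]);d=p[:2]-R[:2]
print("t",round(s["clock"],2),"tcp",p.round(4),"rack",np.round([c*d[0]+n*d[1],-n*d[0]+c*d[1]],4),"yaw",np.degrees(np.arctan2(Q[1,0],Q[0,0])).round(2),"z",Q[:,2].round(3),"F",np.round(s["wrist_force"],1),"gap",s["finger_gap"])
if len(sys.argv)>1:
    t=np.array([float(v) for v in sys.argv[1:4]]);w=place(R,t)[0];print("to go, tool axes",(Q.T@(w-p)).round(4))
E
python3 -m handwheel '[[0,0.028,-0.029,0,0,0,0.4],[0,0.028,-0.029,0,0,0,0.4],[0,0.028,-0.029,0,0,0,0.4],[0,0.028,-0.029,0,0,0,0.4],[0,0.028,-0.029,0,0,0,0.4],[0,0.028,-0.029,0,0,0,0.4],[0,0.028,-0.029,0,0,0,0.4],[0,0.028,-0.029,0,0,0,0.4],[0,0.028,-0.029,0,0,0,0.4],[0,0.028,-0.029,0,0,0,0.4],[0,0.028,-0.029,0,0,0,0.4],[0,0.028,-0.029,0,0,0,0.4]]'
python3 st.py .0235 -.1575 .09; python3 -c "
from cell import vision
print([(n,vision.camera(n)['fy']) for n in ('scene','top')])"
```

```text
clock: 1.1
eef_pos: [0.4054, -0.2033, 0.2313]
tool_rot: [[0.99, 0.14, -0.0], [0.14, -0.99, -0.0], [-0.0, 0.0, -1.0]]
wrist_force: [0.6, -1.1, -0.2]
finger_gap: -0.001
grip_force: 0.0
t 1.1 tcp [ 0.4054 -0.2033  0.2313] rack [-0.1802 -0.3391] yaw 8.05 z [-0. -0. -1.] F [ 0.6 -1.1 -0.2] gap -0.0005947516020611802
to go, tool axes [ 0.2038 -0.1816  0.1412]
[('scene', 413.28621568747417), ('top', 391.15123669380364)]
```

```bash
python3 -m handwheel '[[0,0.029,-0.026,0.01,0,0,0],[0,0.029,-0.026,0.01,0,0,0],[0,0.029,-0.026,0.01,0,0,0],[0,0.029,-0.026,0.01,0,0,0],[0,0.029,-0.026,0.01,0,0,0],[0,0.029,-0.026,0.01,0,0,0],[0,0.029,-0.025,0.01,0,0,0],[0,0,0,0.01,0,0,0],[0,0,0,0,0,0,0],[0,0,0,0,0,0,0]]'
python3 st.py .0235 -.1575 .066; python3 - <<'E'
from cell import vision
import cv2,numpy as np
c=vision.camera("wrist");cv2.imwrite("pics/w1.png",c["image"][:,:,::-1]);np.savez("w1.npz",**c);print(c["pose"].round(4).tolist(),c["fx"],c["fy"],c["cx"],c["cy"])
E
```

```text
clock: 2.03
eef_pos: [0.5798, 0.002, 0.1505]
tool_rot: [[0.99, 0.141, -0.002], [0.141, -0.99, -0.0], [-0.002, -0.0, -1.0]]
wrist_force: [-0.8, 0.3, -0.5]
finger_gap: 0.001
grip_force: 0.0
t 2.03 tcp [0.5798 0.002  0.1505] rack [ 0.0212 -0.1602] yaw 8.09 z [-0.002 -0.    -1.   ] F [-0.8  0.3 -0.5] gap 0.0006887248254977749
to go, tool axes [ 0.0025 -0.0027  0.0845]
[[0.14, -0.9396, -0.3125, 0.6601], [-0.9901, -0.1329, -0.0441, 0.0139], [-0.0001, 0.3155, -0.9489, 0.2931], [0.0, 0.0, 0.0, 1.0]] 283.5901970915051 283.5901970915051 251.34657366942483 189.9092668406028
```

View pics/w1.png

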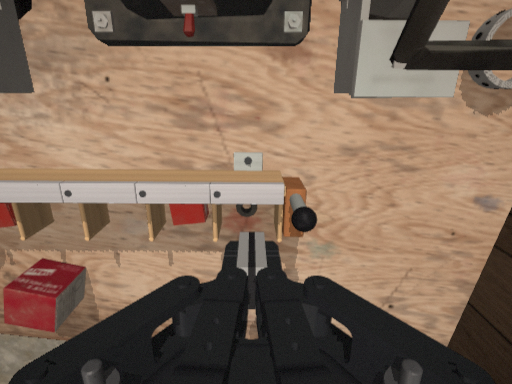

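The view shows the rail (rows 182–203, piece joints at columns 62, 135, 211, 283), the knob at (303,217), and the carton at (45,295). I'll zoom in on the carton for its true footprint.

```bash
python3 - <<'E'
import cv2,numpy as np
i=cv2.imread("pics/w1.png");a=cv2.resize(i[250:340,0:100],None,fx=5,fy=5,interpolation=cv2.INTER_CUBIC);b=cv2.resize(i[165:225,180:280],(500,300),interpolation=cv2.INTER_CUBIC)
cv2.imwrite("pics/w1c.png",a)
from fit import *;import fit
d=np.load("w1.npz");fit.CAM["wrist"]=(float(d["fx"]),float(d["cx"]),float(d["cy"]),d["pose"][:3])
r=np.array([[.0235,y,.066] for y in (-.189,-.126,-.063,0)])
print(proj("wrist",place([.5365,.1577,.14],r)).round(1))
E
```

```text
[[286.  193.7]
 [211.7 193.6]
 [137.3 193.6]
 [ 63.  193.6]]
```

View pics/w1c.png

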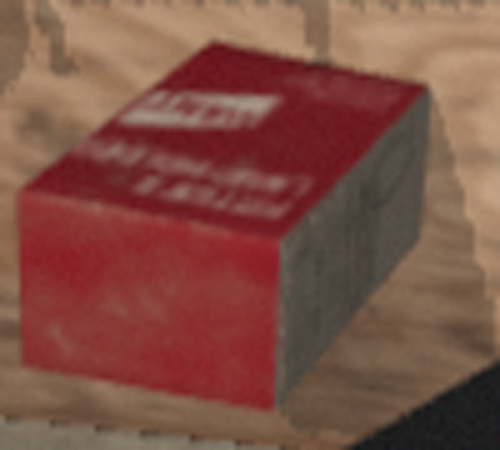

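```bash
python3 - <<'E'
from fit import *;import fit
d=np.load("w1.npz");fit.CAM["wrist"]=(float(d["fx"]),float(d["cx"]),float(d["cy"]),d["pose"][:3])
o=px([(20,195),(283,240),(277,410),(20,365),(215,42),(430,88),(420,242)],(0,250))
def box(p):
    w,e,h=p[3],p[4],p[5];w/=2;e/=2
    return place(p,[[e,w,h],[e,-w,h],[-e,-w,h],[-e,w,h],[e,w,0],[e,-w,0],[-e,-w,0]])
p,r=fit([.42,.2,0,.05,.05,.05],[("wrist",o)],box);print(p.round(4),r.round(1).tolist())
ct=px([(252,270),(328,273),(324,341),(245,333)],T0); cs=px([(365,385),(455,360),(498,405),(405,432)],S0)
def b2(p): return box([*p[:3],.053,.046,.056])[:4]
def b3(p): return box([*p[:3],.046,.053,.056])
from scipy.optimize import least_squares
for W,D in ((.046,.053),(.053,.046)):
    f=lambda p:np.concatenate([(proj("wrist",box([*p,W,D,.056]))-o).ravel(),(proj("top",box([*p,W,D,.056])[:4])-ct).ravel(),(proj("scene",box([*p,W,D,.056])[:4])-cs).ravel()])
    q=least_squares(f,[.42,.2,0]);print(W,D,q.x.round(4),q.cost.round(2))
E
```

```text
Traceback (most recent call last):
TypeError: 'module' object is not callable. Did you mean: 'fit.fit(...)'?
```

```bash
python3 - <<'E'
from fit import *;import fit as F
d=np.load("w1.npz");CAM["wrist"]=(float(d["fx"]),float(d["cx"]),float(d["cy"]),d["pose"][:3])
o=px([(20,195),(283,240),(277,410),(20,365),(215,42),(430,88),(420,242)],(0,250))
def box(p):
    w,e,h=p[3],p[4],p[5];w=w/2;e=e/2
    return place(p,[[e,w,h],[e,-w,h],[-e,-w,h],[-e,w,h],[e,w,0],[e,-w,0],[-e,-w,0]])
p,r=fit([.42,.2,0,.05,.05,.05],[("wrist",o)],box);print(p.round(4),r.round(1).tolist())
ct=px([(252,270),(328,273),(324,341),(245,333)],T0); cs=px([(365,385),(455,360),(498,405),(405,432)],S0)
for W,D in ((.046,.053),(.053,.046)):
    f=lambda p:np.concatenate([(proj("wrist",box([*p,W,D,.056]))-o).ravel(),(proj("top",box([*p,W,D,.056])[:4])-ct).ravel(),(proj("scene",box([*p,W,D,.056])[:4])-cs).ravel()])
    q=least_squares(f,[.42,.2,0]);print(W,D,q.x.round(4),q.cost.round(2))
E
```

```text
[ 0.4196  0.2108 -0.1052  0.0514  0.0448  0.0547] [[-0.1, -0.8], [-0.1, 0.6], [-0.3, 0.5], [1.0, 0.0], [-0.8, 0.1], [0.3, 0.0], [-0.0, -0.6]]
0.046 0.053 [ 0.4199  0.2098 -0.112 ] 72.73
0.053 0.046 [ 0.4204  0.21   -0.1017] 12.51
```

Fitting all three views, the carton has its 53 mm side across the row and 46 mm into it. That contradicts the briefing, so I'll check it again when pushing. First the counting touches.

```bash
python3 -m handwheel '[[0,0.0025,-0.0027,0.02,0,0,0],[0,0,0,0.025,0,0,0],[0,0,0,0.025,0,0,0],[0,0,0,0.01,0,0,0],[0,0,0,0,0,0,0],[0,0,0,0.002,0,0,0],[0,0,0,0,0,0,0]]'
python3 st.py .0235 -.1575 .066
```

```text
clock: 2.67
eef_pos: [0.5834, 0.0051, 0.0709]
tool_rot: [[0.99, 0.14, 0.002], [0.14, -0.99, -0.0], [0.002, 0.001, -1.0]]
wrist_force: [0.8, 0.6, 0.9]
finger_gap: -0.003
grip_force: 0.0
t 2.67 tcp [0.5834 0.0051 0.0709] rack [ 0.0252 -0.1576] yaw 8.04 z [ 0.002 -0.    -1.   ] F [0.8 0.6 0.9] gap -0.003360694730585301
to go, tool axes [-0.0017 -0.0001  0.0049]
```

```bash
python3 -m handwheel '[[0,-0.0012,0,0.002,0,0,0],[0,0,0,0.0015,0,0,0],[0,0,0,0.001,0,0,0],[0,0,0,0,0,0,0],[0,0,0,0,0,0,0]]'; python3 -m handwheel '[[0,0,0,0.0005,0,0,0],[0,0,0,0,0,0,0]]'|grep -E 'eef|force'
```

```text
clock: 3.08
eef_pos: [0.5819, 0.0053, 0.0662]
tool_rot: [[0.99, 0.14, 0.001], [0.14, -0.99, -0.001], [0.001, 0.001, -1.0]]
wrist_force: [-4.1, -0.6, 9.7]
finger_gap: -0.002
grip_force: 5.0
eef_pos: [0.5819, 0.0053, 0.0661]
wrist_force: [-6.7, -1.4, 14.9]
grip_force: 7.6
```

```bash
python3 -m handwheel '[[0,0,0,-0.0007,0,0,0],[0,0,-0.009,0,0,0,0],[0,0,-0.009,0,0,0,0],[0,0,-0.009,0,0,0,0],[0,0,-0.009,0,0,0,0],[0,0,-0.009,0,0,0,0],[0,0,-0.009,0,0,0,0],[0,0,-0.009,0,0,0,0],[0,0,0,0,0,0,0],[0,0,0,0,0,0,0]]'|grep -E 'eef|force'; python3 st.py .0235 -.0945 .066
```

```text
eef_pos: [0.5732, 0.0694, 0.0662]
wrist_force: [-1.1, 2.9, 7.8]
grip_force: 3.6
t 4.08 tcp [0.5732 0.0694 0.0662] rack [ 0.0241 -0.0925] yaw 8.16 z [ 0.002  0.001 -1.   ] F [-1.1  2.9  7.8] gap -0.00034179066629223126
to go, tool axes [-0.0006  0.002   0.0002]
```

Contact is held above gap e. Now on to d.

```bash
python3 -m handwheel '[[0,0,-0.0085,0,0,0,0],[0,0,-0.0085,0,0,0,0],[0,0,-0.0085,0,0,0,0],[0,0,-0.0085,0,0,0,0],[0,0,-0.009,0,0,0,0],[0,0,-0.009,0,0,0,0],[0,0,-0.009,0,0,0,0],[0,0,0,0,0,0,0],[0,0,0,0,0,0,0],[0,0,0,0,0,0,0]]'|grep -E 'eef|force'; python3 st.py .0235 -.0315 .066
```

```text
eef_pos: [0.5648, 0.1292, 0.0662]
wrist_force: [-0.3, 2.2, 6.5]
grip_force: 3.5
t 4.92 tcp [0.5648 0.1292 0.0662] rack [ 0.024  -0.0321] yaw 8.11 z [ 0.002  0.001 -1.   ] F [-0.3  2.2  6.5] gap 0.00037082845363759404
to go, tool axes [-0.0005 -0.0006  0.0002]
```

All three pieces are touched. Now I'll lift off and bring the hand round to the carton's left side.

```bash
python3 -m handwheel '[[0,0,0,-0.02,0,0,0],[0,0,0,-0.035,0,0,0],[0,0,0,-0.035,0,0,0],[0,-0.022,-0.0287,0,0,0,0],[0,-0.022,-0.0287,0,0,0,0],[0,-0.022,-0.0287,0,0,0,0],[0,-0.022,-0.0287,0,0,0,0],[0,-0.022,-0.0287,0,0,0,0],[0,-0.022,-0.0287,0,0,0,0],[0.35,0,0,0,0,0,0]]'|grep eef; python3 -c "
from cell import arm;print(arm.get_state()['joint_pos'])"
python3 -m handwheel '[[0.35,0,0,0,0,0,7.1],[0.35,0,0,0,0,0,7.1],[0.35,0,0,0,0,0,7.1],[0.35,0,0,0,0,0,7.1],[0.35,0,0,0,0,0,7.1],[0.35,0,0,0,0,0,7.1],[0.35,0,0,0,0,0,7.1],[0.35,0,0,0,0,0,7.1],[0.35,0,0,0,0,0,7.1],[0.35,0,0,0,0,0,7.1],[0.35,0,0,0,0,0,7.1],[0.35,0,0,0,0,0,7.1]]'|grep eef; python3 st.py -.108 .140 .015; python3 -c "
from cell import arm;print(arm.get_state()['joint_pos'])"
```

```text
eef_pos: [0.4037, 0.2856, 0.1556]
[   5.41051468   11.23638881  -49.86406647  106.5578987     9.28833585
   66.37056481 -129.04873708]
eef_pos: [0.4053, 0.2669, 0.1212]
t 6.75 tcp [0.4053 0.2669 0.1212] rack [-0.1147  0.1264] yaw -24.5 z [-0.054 -0.06  -0.997] F [-0.2 -0.2 -1.1] gap 0.3452734214512935
to go, tool axes [ 0.0009 -0.0232  0.1047]
[ -65.38562506   10.7080117    28.90769767  109.77453633   -4.66662864
   65.45171899 -149.032105  ]
```

Joint 7 reached its range and the wrist stopped at yaw −24.5, so I'll turn the other way.

```bash
python3 -m handwheel '[[0.35,0,0,-0.01,0,0,-7.1],[0.35,0,0,-0.01,0,0,-7.1],[0.35,0,0,-0.01,0,0,-7.1],[0.35,0,0,0,0,0,-7.1],[0.35,0,0,0,0,0,-7.1],[0.35,0,0,0,0,0,-7.1],[0.35,0,0,0,0,0,-7.1],[0.35,0,0,0,0,0,-7.1],[0.35,0,0,0,0,0,-7.1],[0.35,0,0,0,0,0,-7.1],[0.35,0,0,0,0,0,-7.1],[0.35,0,0,0,0,0,0]]'|grep eef;cat >> st.py <<'E'
if len(sys.argv)>4:
    from scipy.spatial.transform import Rotation as Ro
    a=R[2]+np.radians(float(sys.argv[4]));T=np.array([[np.cos(a),np.sin(a),0],[np.sin(a),-np.cos(a),0],[0,0,-1]])
    print("rotvec",np.degrees(Ro.from_matrix(Q.T@T).as_rotvec()).round(2),"q7",round(s["joint_pos"][6],1))
E
python3 st.py -.108 .140 .13 90
```

```text
eef_pos: [0.4069, 0.2686, 0.151]
t 7.75 tcp [0.4069 0.2686 0.151 ] rack [-0.1129  0.1279] yaw 54.09 z [-0.054 -0.06  -0.997] F [-0.6 -0.1 -1. ] gap 0.34844038982983194
to go, tool axes [ 0.0137 -0.0047  0.02  ]
rotvec [ -2.24   4.21 -43.93] q7 -72.5
```

```bash
python3 -m handwheel '[[0.35,0,0,0,-0.32,0.6,-6.28],[0.35,0,0,0,-0.32,0.6,-6.28],[0.35,0,0,0,-0.32,0.6,-6.28],[0.35,0,0,0,-0.32,0.6,-6.28],[0.35,0,0,0,-0.32,0.6,-6.28],[0.35,0,0,0,-0.32,0.6,-6.28],[0.35,0,0,0,-0.32,0.6,-6.28],[0.35,0,0,0,0,0,0],[0.35,0,0,0,0,0,0]]'|grep eef;python3 st.py -.108 .140 .014 90
```

```text
eef_pos: [0.4068, 0.2685, 0.151]
t 8.5 tcp [0.4068 0.2685 0.151 ] rack [-0.1129  0.1278] yaw 97.33 z [ 0.    -0.001 -1.   ] F [ 0.1 -0.1 -0.3] gap 0.3495442827051352
to go, tool axes [0.0123 0.0048 0.137 ]
rotvec [ 0.01  0.04 -0.69] q7 -29.8
```

```bash
python3 -m handwheel '[[0.35,0.006,0.0024,0.034,0,0,-0.7],[0.35,0.006,0.0024,0.034,0,0,0],[0.35,0,0,0.034,0,0,0],[0.35,0,0,0.03,0,0,0],[0.35,0,0,0.005,0,0,0],[0.35,-0.02,0,0,0,0,0],[0.35,-0.01,0,0,0,0,0],[0.35,-0.007,0,0,0,0,0],[0.35,-0.007,0,0,0,0,0],[0.35,-0.007,0,0,0,0,0],[0.35,-0.004,0,0,0,0,0],[0.35,0,0,0,0,0,0]]'|grep -E "eef|force";python3 st.py -.108 .085 .014 90;python3 - <<'E'
from cell import vision
import cv2,numpy as np
c=vision.camera("wrist");cv2.imwrite("pics/w2.png",c["image"][:,:,::-1]);np.savez("w2.npz",**c)
i=vision.camera("top")["image"][:,:,::-1][192:247,210:300];cv2.imwrite("pics/t2.png",cv2.resize(i,None,fx=5,fy=5,interpolation=cv2.INTER_CUBIC))
a=cv2.resize(c["image"][:,:,::-1],(367,275));b=cv2.resize(i,(433,265))
o=np.zeros((384,512+270,3),np.uint8);o[:,:512]=c["image"][:,:,::-1];o[:165,512:]=cv2.resize(i,(270,165),interpolation=cv2.INTER_CUBIC);cv2.imwrite("pics/m2.png",o)
E
```

```text
eef_pos: [0.4184, 0.2262, 0.0144]
wrist_force: [-0.3, 1.0, 0.3]
grip_force: 0.0
t 9.5 tcp [0.4184 0.2262 0.0144] rack [-0.1074  0.0843] yaw 98.32 z [ 0.001 -0.    -1.   ] F [-0.3  1.   0.3] gap 0.3531193091978612
to go, tool axes [ 0.0007 -0.0006  0.0004]
rotvec [0.05 0.02 0.3 ] q7 -19.8
```

View pics/m2.png

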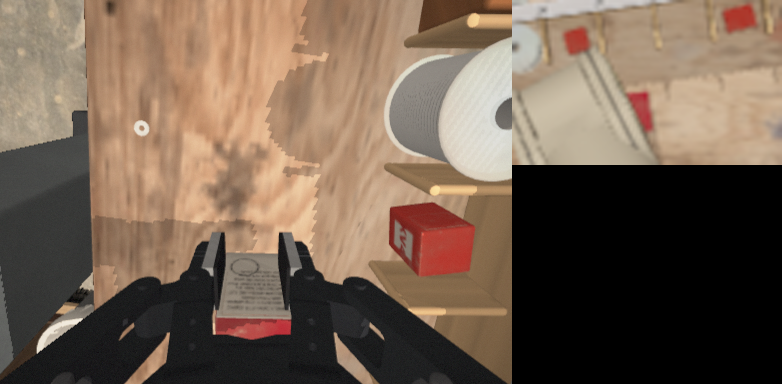

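The carton is squared against the two fingers: grey face between columns 215 and 292, top edge at row 318. I'll compare that with the finger face at rack y = 0.073.

```bash
cat > bp.py <<'E'
import numpy as np
R=[.5365,.1577,.140]
def bp(c,uv,z):
    uv=np.atleast_2d(np.array(uv,float));P=np.array(c["pose"]);d=np.c_[(uv[:,0]-float(c["cx"]))/float(c["fx"]),(uv[:,1]-float(c["cy"]))/float(c["fy"]),np.ones(len(uv))]@P[:3,:3].T
    w=P[:3,3]+d*((z-P[2,3])/d[:,2])[:,None];k,n=np.cos(R[2]),np.sin(R[2]);e=w[:,:2]-R[:2]
    return np.c_[k*e[:,0]+n*e[:,1],-n*e[:,0]+k*e[:,1]].round(4)
E
python3 - <<'E'
from bp import *;import cv2
c=dict(np.load("w2.npz"))
print("top edge",bp(c,[(215,318),(291,318)],.056).tolist(),"far edge",bp(c,[(218,334),(288,339)],.056).tolist(),"bottom",bp(c,[(225,253),(280,253)],0).tolist())
i=c["image"][225:345,180:330,::-1];cv2.imwrite("pics/w2c.png",cv2.resize(i,None,fx=5,fy=5,interpolation=cv2.INTER_CUBIC))
E
```

```text
top edge [[-0.123, 0.0722], [-0.0894, 0.0724]] far edge [[-0.1219, 0.0633], [-0.0902, 0.0606]] bottom [[-0.1235, 0.0715], [-0.0889, 0.0716]]
```

View pics/w2c.png

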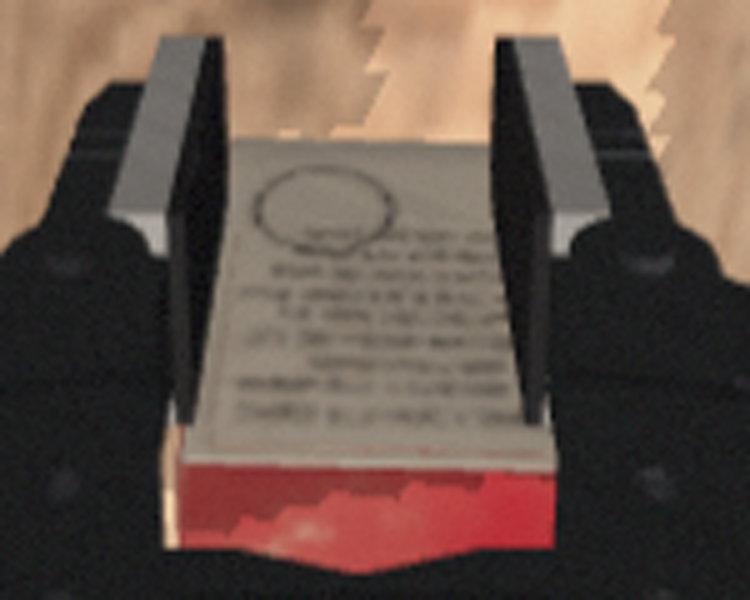

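The face lies within about 1 mm of the finger plane, so picture and solid agree and the 53 mm side really is across the row. The text wants 46 mm across and 53 mm deep, so I'll turn the carton about 90° by pushing off-centre at the back of its left face with shut fingers.

```bash
python3 -m handwheel '[[0,0.018,0,0,0,0,0.3],[0,0,0.02,0,0,0,0],[0,0,0.012,0,0,0,0],[0,0,0,0,0,0,0],[0,-0.014,0,0,0,0,0],[0,-0.008,0,0,0,0,0],[0,-0.008,0,0,0,0,0],[0,-0.008,0,0,0,0,0],[0,-0.008,0,0,0,0,0],[0,-0.008,0,0,0,0,0],[0,-0.008,0,0,0,0,0],[0,0,0,0,0,0,0]]'|grep -E "eef|force";python3 st.py -.0755 .03 .014 90
cat > look.py <<'E'
import cv2,sys
from cell import vision
from bp import *
# red top face of the carton in the named camera -> rack frame
def look(n,fn):
    c=vision.camera(n);i=c["image"];cv2.imwrite(fn,i[:,:,::-1])
    h=cv2.cvtColor(i,cv2.COLOR_RGB2HSV);m=(((h[...,0]<8)|(h[...,0]>170))&(h[...,1]>140)&(h[...,2]>60)).astype(np.uint8)
    for k in cv2.findContours(m,cv2.RETR_EXTERNAL,cv2.CHAIN_APPROX_NONE)[0]:
        if cv2.contourArea(k)<40: continue
        p=bp(c,k[:,0,:],.056);r=cv2.minAreaRect(p.astype(np.float32)*1000)
        if -300<r[0][0]<100 and abs(r[0][1])<300: print(n,"px",k[:,0].mean(0).round(),"rack mm",np.round(r[0],1),"size",np.round(r[1],1),"ang",round(r[2],1),"box",cv2.boxPoints(r).round(0).tolist())
for a in sys.argv[2:]: look(a,f"pics/{sys.argv[1]}_{a}.png")
E
python3 look.py l3 top wrist
```

```text
eef_pos: [0.456, 0.1857, 0.014]
wrist_force: [0.8, -0.6, -0.2]
grip_force: 0.0
t 10.6 tcp [0.456  0.1857 0.014 ] rack [-0.0758  0.0389] yaw 97.98 z [ 0.    -0.001 -1.   ] F [ 0.8 -0.6 -0.2] gap 0.0040350566571599345
to go, tool axes [-0.0089  0.0003 -0.    ]
rotvec [ 0.    0.07 -0.04] q7 -12.6
top px [285. 198.] rack mm [-13.7 -92.3] size [23.4 31.4] ang 6.1 box [[-27.0, -78.0], [-24.0, -109.0], [-0.0, -107.0], [-4.0, -75.0]]
wrist px [248. 333.] rack mm [-77.1  19.9] size [5.9 2.5] ang 77.2 box [[-79.0, 17.0], [-76.0, 17.0], [-75.0, 23.0], [-78.0, 23.0]]
wrist px [161. 328.] rack mm [-115.9   23. ] size [11.7  2.5] ang 39.5 box [[-121.0, 20.0], [-120.0, 18.0], [-111.0, 26.0], [-112.0, 28.0]]
wrist px [387. 156.] rack mm [-26.9  99.3] size [29.  24.8] ang 7.4 box [[-43.0, 110.0], [-40.0, 85.0], [-11.0, 89.0], [-14.0, 113.0]]
```

```bash
python3 -m handwheel '[[0,-0.008,0,0,0,0,0],[0,-0.006,0,0,0,0,0],[0,0,0,0,0,0,0],[0,0.02,0,0,0,0,0],[0,0.03,-0.01,-0.02,0,0,0],[0,0.03,-0.02,-0.02,0,0,0],[0,0.04,0,0,0,0,0],[0,0.04,0,0,0,0,0],[0,0.04,0,0,0,0,0],[0,0.04,0,0,0,0,0],[0,0.03,0,0,0,0,0],[0,0,0,0,0,0,0]]'|grep -E "eef|force"; python3 look.py l4 top scene
```

```text
eef_pos: [0.3866, 0.4439, 0.0536]
wrist_force: [-1.3, -0.6, 0.3]
grip_force: 0.0
top px [265. 227.] rack mm [-101.6   -9.9] size [46.2 38.6] ang 77.8 box [[-125.0, -28.0], [-88.0, -37.0], [-78.0, 9.0], [-116.0, 17.0]]
top px [231. 205.] rack mm [-13.4  89.6] size [24.2 23.2] ang 6.3 box [[-27.0, 100.0], [-24.0, 77.0], [-0.0, 79.0], [-3.0, 102.0]]
top px [285. 198.] rack mm [-13.7 -92.3] size [23.4 31.4] ang 6.1 box [[-27.0, -78.0], [-24.0, -109.0], [-0.0, -107.0], [-4.0, -75.0]]
scene px [264. 341.] rack mm [-294.7  277.8] size [42.7 14. ] ang 89.5 box [[-302.0, 257.0], [-288.0, 256.0], [-287.0, 299.0], [-301.0, 299.0]]
scene px [311. 247.] rack mm [-152.    31.8] size [48.4 32. ] ang 75.2 box [[-174.0, 12.0], [-143.0, 4.0], [-130.0, 51.0], [-161.0, 59.0]]
scene px [253. 240.] rack mm [-46.  122.1] size [30.5 62.4] ang 36.6 box [[-77.0, 138.0], [-40.0, 88.0], [-15.0, 106.0], [-52.0, 156.0]]
scene px [308. 230.] rack mm [-101.9   -9.2] size [46.6 38. ] ang 79.8 box [[-125.0, -29.0], [-87.0, -36.0], [-79.0, 10.0], [-116.0, 17.0]]
scene px [308. 215.] rack mm [-56.2 -56.1] size [29.  58.7] ang 54.1 box [[-88.0, -51.0], [-41.0, -85.0], [-24.0, -62.0], [-71.0, -27.0]]
```

```bash
python3 - <<'E'
import cv2,numpy as np
from bp import *
from fit import CAM
f,cx,cy,T=CAM["top"];c=dict(fx=f,fy=f,cx=cx,cy=cy,pose=np.array(T))
for fn in ("top0","l4_top"):
    i=cv2.imread(f"pics/{fn}.png");h=cv2.cvtColor(i,cv2.COLOR_BGR2HSV)
    for S in (90,140):
        m=(((h[...,0]<8)|(h[...,0]>170))&(h[...,1]>S)&(h[...,2]>60)).astype(np.uint8)
        for k in cv2.findContours(m,cv2.RETR_EXTERNAL,cv2.CHAIN_APPROX_NONE)[0]:
            if cv2.contourArea(k)<100 : continue
            r=cv2.minAreaRect(bp(c,k[:,0],.056).astype(np.float32)*1000)
            if abs(r[0][0]+105)<20 and abs(r[0][1])<100:print(fn,S,r)
a=cv2.imread("pics/l4_top.png")[205:247,240:290];b=cv2.imread("pics/l4_scene.png")[205:265,275:345]
cv2.imwrite("pics/m4.png",np.hstack([cv2.resize(a,(400,336),interpolation=cv2.INTER_CUBIC),cv2.resize(b,(392,336),interpolation=cv2.INTER_CUBIC)]))
E
```

```text
top0 90 ((-108.04495239257812, 67.24082946777344), (52.77762985229492, 44.87333679199219), 75.8219223022461)
top0 140 ((-107.41029357910156, 66.89384460449219), (45.437583923339844, 39.515316009521484), 76.38847351074219)
l4_top 90 ((-101.99745178222656, -9.431854248046875), (49.38877487182617, 42.55546188354492), 81.9759292602539)
l4_top 140 ((-101.59828186035156, -9.942041397094727), (46.20783996582031, 38.56679916381836), 77.7748794555664)
```

View pics/m4.png

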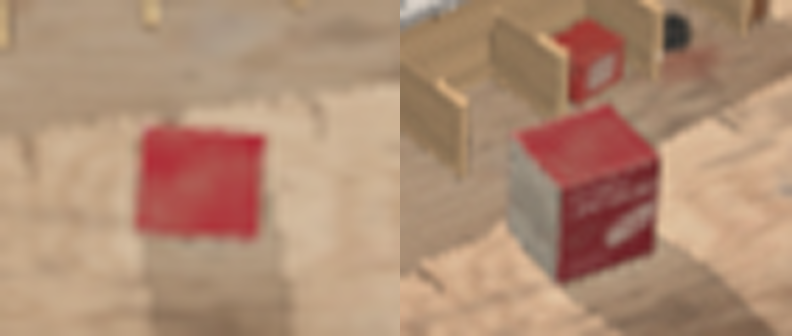

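The picture shows the carton translated to rack (−102, −10) mm, still broadside and about 9° off. The wide linkage of the shut fingers must have pushed flush near its top. I'll retry with the tip higher, so only the fingertip touches, near the back corner.

```bash
python3 st.py -.080 .05 .03 90
```

```text
t 11.8 tcp [0.3893 0.4377 0.0532] rack [-0.1067  0.2978] yaw 98.23 z [-0.    -0.001 -1.   ] F [ 0.5 -0.5 -0.2] gap -0.001263751615101326
to go, tool axes [-0.2478  0.0259  0.0236]
rotvec [-0.01  0.08  0.2 ] q7 -39.5
```

```bash
python3 -m handwheel '[[0,-0.041,0.004,0.004,0,0,0],[0,-0.041,0.004,0.004,0,0,0],[0,-0.041,0.004,0.004,0,0,0],[0,-0.041,0.004,0.004,0,0,0],[0,-0.041,0.004,0.004,0,0,0],[0,-0.041,0.0055,0.004,0,0,0],[0,0,0,0,0,0,0],[0,0,0,0,0,0,0]]'|grep -E "eef"; python3 st.py -.080 .028 .03 90
python3 -m handwheel '[[0,-0.008,0,0,0,0,0],[0,-0.008,0,0,0,0,0],[0,-0.006,0,0,0,0,0],[0,-0.006,0,0,0,0,0],[0,-0.006,0,0,0,0,0],[0,-0.006,0,0,0,0,0],[0,-0.006,0,0,0,0,0],[0,-0.006,0,0,0,0,0],[0,-0.006,0,0,0,0,0],[0,0,0,0,0,0,0]]'|grep -E "eef|force"
python3 st.py
python3 -m handwheel '[[0,0.02,0,0,0,0,0],[0,0.03,-0.01,0,0,0,0],[0,0.03,-0.02,-0.01,0,0,0],[0,0.04,0,0,0,0,0],[0,0.04,0,0,0,0,0],[0,0.04,0,0,0,0,0],[0,0.04,0,0,0,0,0],[0,0.04,0,0,0,0,0],[0,0,0,0,0,0,0]]'|grep -E "eef"; sed -i 's/>140/>100/' look.py; python3 look.py l5 top
```

```text
eef_pos: [0.4503, 0.193, 0.0299]
t 12.47 tcp [0.4503 0.193  0.0299] rack [-0.0804  0.0469] yaw 97.7 z [-0.    -0.001 -1.   ] F [-0.3  0.4 -0.3] gap -0.0011171138114161806
to go, tool axes [-0.0189  0.0005 -0.0001]
rotvec [-0.02  0.08 -0.32] q7 -15.0
eef_pos: [0.4583, 0.1381, 0.03]
wrist_force: [0.8, 0.2, 0.1]
grip_force: 0.0
t 13.3 tcp [0.4583 0.1381 0.03  ] rack [-0.0802 -0.0085] yaw 98.02 z [ 0.    -0.001 -1.   ] F [0.8 0.2 0.1] gap -0.00019861392984232796
eef_pos: [0.385, 0.4212, 0.0398]
top px [274. 229.] rack mm [-109.1  -38.3] size [51.5 44.4] ang 57.8 box [[-142.0, -48.0], [-104.0, -72.0], [-77.0, -28.0], [-114.0, -5.0]]
top px [231. 205.] rack mm [-13.8  89.6] size [25.  24.9] ang 6.3 box [[-28.0, 101.0], [-25.0, 76.0], [0.0, 79.0], [-3.0, 103.0]]
top px [285. 198.] rack mm [-13.7 -91.8] size [25.  33.8] ang 5.9 box [[-28.0, -76.0], [-24.0, -110.0], [0.0, -107.0], [-3.0, -74.0]]
```

```bash
python3 -m handwheel '[[0,-0.04,0,0,0,0,0],[0,-0.04,0,0,0,0,0],[0,-0.04,0.009,0.01,0,0,0],[0,-0.04,0.009,0,0,0,0],[0,-0.04,0.009,0,0,0,0],[0,-0.04,0,0,0,0,0],[0,-0.03,0,0,0,0,0],[0,0,0,0,0,0,0]]'|grep eef; python3 st.py -.082 -.055 .03 90
```

```text
eef_pos: [0.454, 0.1419, 0.03]
t 14.77 tcp [0.454  0.1419 0.03  ] rack [-0.0839 -0.0041] yaw 97.58 z [-0.    -0.003 -1.   ] F [ 1.   0.5 -0. ] gap -0.003000101431638781
to go, tool axes [-0.0509  0.0023  0.0001]
rotvec [-0.04  0.17 -0.45] q7 -9.7
```

```bash
python3 -m handwheel '[[0,-0.008,0,0,0,0,0],[0,-0.006,0,0,0,0,0],[0,-0.006,0,0,0,0,0],[0,-0.006,0,0,0,0,0],[0,-0.006,0,0,0,0,0],[0,-0.006,0,0,0,0,0],[0,-0.006,0,0,0,0,0],[0,0,0,0,0,0,0]]'|grep -E "eef|force"
python3 st.py
```

```text
eef_pos: [0.4598, 0.1046, 0.0301]
wrist_force: [0.8, -0.8, -0.4]
grip_force: 0.0
t 15.43 tcp [0.4598 0.1046 0.0301] rack [-0.0833 -0.0419] yaw 98.03 z [ 0.    -0.001 -1.   ] F [ 0.8 -0.8 -0.4] gap 0.00308310464421468
```

```bash
python3 -m handwheel '[[0,0.012,0,0,0,0,0],[0,0,0,-0.04,0,0,0],[0,0,0,-0.04,0,0,0],[0,-0.035,-0.02,0,0,0,0],[0,-0.04,-0.01,0,0,0,0],[0,-0.04,0,0,0,0,0],[0,-0.04,0,0,0,0,0],[0,-0.04,0,0,0,0,0],[0,-0.04,0,0,0,0,0],[0,0,0,0,0,0,0]]'|grep eef;python3 look.py l6 top; python3 st.py -.11 -.17 .03 90
```

```text
eef_pos: [0.4612, -0.1266, 0.1108]
top px [282. 230.] rack mm [-117.3  -66.1] size [50.8 44.2] ang 36.9 box [[-151.0, -64.0], [-124.0, -99.0], [-84.0, -68.0], [-110.0, -33.0]]
top px [231. 205.] rack mm [-13.8  89.6] size [25.  24.9] ang 6.3 box [[-28.0, 101.0], [-25.0, 76.0], [0.0, 79.0], [-3.0, 103.0]]
top px [285. 198.] rack mm [-13.7 -91.8] size [25.  33.8] ang 5.9 box [[-28.0, -76.0], [-24.0, -110.0], [0.0, -107.0], [-3.0, -74.0]]
t 16.32 tcp [ 0.461  -0.1231  0.1104] rack [-0.1139 -0.2675] yaw 97.73 z [ 0.    -0.002 -1.   ] F [-0.8  0.  -0.2] gap 0.0002152469445240352
to go, tool axes [0.0977 0.0034 0.0802]
rotvec [ 0.    0.12 -0.29] q7 21.8
```

```bash
python3 -m handwheel '[[0,0.035,-0.007,0.02,0,0,-0.3],[0,0.035,-0.007,0.02,0,0,0],[0,0.03,0,0.02,0,0,0],[0,0.02,0,0.02,0,0,0],[0,0.01,0,0,0,0,0],[0,0,0,0,0,0,0]]'|grep eef; python3 st.py -.128 -.112 .03 90
```

```text
eef_pos: [0.4272, 0.0104, 0.0291]
t 16.82 tcp [0.4272 0.0104 0.0291] rack [-0.1288 -0.1306] yaw 98.68 z [-0.003 -0.001 -1.   ] F [ 0.2 -0.1 -0.2] gap -0.0020717417019217627
to go, tool axes [ 0.0186  0.001  -0.0009]
rotvec [-0.15  0.02  0.65] q7 6.3
```

```bash
python3 -m handwheel '[[0,0.01,0,0,0,0,0],[0,0.008,0,0,0,0,0],[0,0.006,0,0,0,0,0],[0,0.006,0,0,0,0,0],[0,0.006,0,0,0,0,0],[0,0.006,0,0,0,0,0],[0,0,0,0,0,0,0],[0,-0.02,0,0,0,0,0],[0,-0.03,0,0,0,0,0],[0,-0.04,0,0,0,0,0],[0,-0.04,0,0,0,0,0],[0,0,0,0,0,0,0]]'|grep eef;python3 look.py l7 top|head -1; python3 st.py -.11 -.17 .03 90
```

```text
eef_pos: [0.4421, -0.0867, 0.0308]
top px [277. 230.] rack mm [-115.   -47.4] size [50.8 45.2] ang 28.6 box [[-148.0, -40.0], [-126.0, -79.0], [-82.0, -55.0], [-103.0, -15.0]]
t 17.87 tcp [ 0.4417 -0.0835  0.0305] rack [-0.1275 -0.2256] yaw 98.03 z [ 0.001 -0.002 -1.   ] F [ 0.6  0.9 -0.2] gap 0.001131515071910192
to go, tool axes [0.0556 0.0176 0.0004]
rotvec [0.04 0.12 0.01] q7 20.5
```

```bash
python3 -m handwheel '[[0,0.04,-0.002,0,0,0,0],[0,0.04,-0.002,0,0,0,0],[0,0.04,0,0,0,0,0],[0,0.013,0,0,0,0,0],[0,0.008,0,0,0,0,0],[0,0.007,0,0,0,0,0],[0,0.007,0,0,0,0,0],[0,0.006,0,0,0,0,0],[0,0,0,0,0,0,0]]'|grep eef;python3 st.py; python3 -m handwheel '[[0,-0.03,0,0,0,0,0],[0,-0.04,0,0,0,0,0],[0,-0.04,0,0,0,0,0],[0,-0.03,0,0,0,0,0],[0,0,0,0,0,0,0]]'|grep eef;python3 look.py l8 top|head -1; python3 st.py -.11 -.17 .03 90
```

```text
eef_pos: [0.4142, 0.0795, 0.0301]
t 18.62 tcp [0.4142 0.0795 0.0301] rack [-0.132  -0.0603] yaw 98.39 z [ 0.    -0.001 -1.   ] F [-0.3  1.2  0.2] gap -0.0056929691931691786
eef_pos: [0.4349, -0.066, 0.0307]
top px [269. 229.] rack mm [-108.   -22.3] size [51.1 44.4] ang 21.9 box [[-140.0, -11.0], [-123.0, -52.0], [-76.0, -33.0], [-93.0, 8.0]]
t 19.08 tcp [ 0.4346 -0.0631  0.0304] rack [-0.1317 -0.2044] yaw 98.01 z [ 0.001 -0.002 -1.   ] F [-0.1  0.2 -0.2] gap -0.0033648614674530153
to go, tool axes [0.0344 0.0217 0.0003]
rotvec [ 0.03  0.1  -0.01] q7 17.0
```

```bash
python3 -m handwheel '[[0.35,0,0,-0.03,0,0,0],[0.35,0.02,0,-0.035,0,0,0],[0.35,0.04,0.004,0,0,0,0],[0.35,0.04,0.004,0,0,0,0],[0.35,0.04,0.004,0,0,0,0],[0.35,0.04,0.004,0,0,0,0],[0.35,0.04,0.004,0,0,0,0],[0.35,0.04,0,0,0,0,0],[0.35,0.01,0,0,0,0,0],[0.35,0,0,0,0,0,0]]'|grep eef;python3 st.py -.110 .05 .014 90
```

```text
eef_pos: [0.4135, 0.2146, 0.0949]
t 19.92 tcp [0.4135 0.2146 0.0949] rack [-0.1138  0.0735] yaw 98.75 z [-0. -0. -1.] F [ 0.1  0.8 -0.2] gap 0.3471062962729919
to go, tool axes [-0.0235  0.0035  0.0809]
rotvec [-0.    0.02  0.73] q7 -22.1
```

```bash
python3 -m handwheel '[[0.35,0,0.003,0.035,0,0,0.5],[0.35,-0.01,0,0.03,0,0,0],[0.35,-0.01,0,0.016,0,0,0],[0.35,-0.014,0,0,0,0,0],[0.35,-0.01,0,0,0,0,0],[0.35,-0.007,0,0,0,0,0],[0.35,-0.006,0,0,0,0,0],[0.35,-0.006,0,0,0,0,0],[0.35,-0.005,0,0,0,0,0],[0.35,-0.003,0,0,0,0,0],[0.35,0,0,0,0,0,0],[0.35,0,0,0,0,0,0]]'|grep eef;python3 st.py -.11 .0025 .014 90
```

```text
eef_pos: [0.4276, 0.1409, 0.0142]
t 20.92 tcp [0.4276 0.1409 0.0142] rack [-0.1102 -0.0014] yaw 97.9 z [ 0. -0. -1.] F [-0.4  0.4 -0.9] gap 0.35057304483757895
to go, tool axes [0.0039 0.0002 0.0002]
rotvec [ 0.02  0.03 -0.12] q7 -10.8
```

```bash
python3 -m handwheel '[[0.35,0.03,0,0,0,0,0],[0.35,0.04,0,0,0,0,0],[0.35,0.04,0,0,0,0,0],[0.35,0.04,-0.01,0,0,0,0],[0.35,0.04,-0.01,0,0,0,0],[0.35,0.04,-0.01,0,0,0,0],[0.35,0.04,0,0,0,0,0],[0.35,0,0,0,0,0,0]]'|grep eef;python3 look.py l9 top scene|grep -E "rack mm \[ ?-1[01]" ; python3 st.py
```

```text
eef_pos: [0.3565, 0.4131, 0.0142]
top px [274. 228.] rack mm [-109.5  -39.4] size [50.7 44.7] ang 5.9 box [[-137.0, -20.0], [-132.0, -64.0], [-82.0, -59.0], [-87.0, -15.0]]
t 21.68 tcp [0.3595 0.4059 0.0136] rack [-0.1406  0.2704] yaw 98.12 z [-0.    -0.001 -1.   ] F [ 1.2 -1.3  0.3] gap 0.352513622873206
```

```bash
python3 -m handwheel '[[0.35,0,0,-0.04,0,0,0],[0.35,-0.03,0,-0.03,0,0,0],[0.35,-0.04,0.005,0,0,0,0],[0.35,-0.04,0.005,0,0,0,0],[0.35,-0.04,0.005,0,0,0,0],[0.35,-0.04,0.005,0,0,0,0],[0.35,-0.04,0.005,0,0,0,0],[0.35,-0.04,0.005,0,0,0,0],[0.35,-0.04,0,0,0,0,0],[0.35,-0.04,0,0,0,0,0],[0.35,-0.04,0,0,0,0,0],[0.35,0,0,0,0,0,0]]'|grep eef;python3 st.py -.11 -.115 .014 90
```

```text
eef_pos: [0.4437, 0.014, 0.0837]
t 22.68 tcp [0.4437 0.014  0.0837] rack [-0.1119 -0.1293] yaw 97.29 z [ 0.    -0.002 -1.   ] F [0.4 0.9 0.2] gap 0.35028734954089263
to go, tool axes [0.0145 0.0017 0.0697]
rotvec [ 0.    0.11 -0.73] q7 2.3
```

```bash
python3 -m handwheel '[[0.35,0,0.0015,0.035,0,0,-0.3],[0.35,0,0,0.034,0,0,0],[0.35,0.014,0,0,0,0,0],[0.35,0.014,0,0,0,0,0],[0.35,0.012,0,0,0,0,0],[0.35,0.007,0,0,0,0,0],[0.35,0.006,0,0,0,0,0],[0.35,0,0,0,0,0,0],[0.35,0,0,0,0,0,0]]'|grep eef;python3 st.py -.11 -.067 .014 90
```

```text
eef_pos: [0.438, 0.0747, 0.0147]
t 23.43 tcp [0.438  0.0747 0.0147] rack [-0.1091 -0.0684] yaw 98.18 z [ 0.    -0.001 -1.   ] F [ 0.1 -0.6 -0.3] gap 0.34812539612234383
to go, tool axes [ 0.0014 -0.0009  0.0007]
rotvec [0.02 0.03 0.16] q7 -0.3
```

```bash
python3 -m handwheel '[[0.35,0.002,0,0,0,0,0],[0.35,0,0,0,0,0,0],[0.35,-0.03,0,0,0,0,0],[0.35,-0.04,0,-0.02,0,0,0],[0.35,-0.04,0,-0.03,0,0,0],[0.35,-0.03,0,-0.03,0,0,0],[0.35,0,0,0,0,0,0]]'|grep eef;python3 look.py l10 top|grep -E "rack mm \[ ?-1[01]"
python3 -m handwheel '[[0.25,0,0,0,0,0,7],[0.25,0,0,0,0,0,7],[0.25,0,0,0,0,0,7],[0.25,0,0,0,0,0,7],[0.25,0,0,0,0,0,7],[0.25,0,0,0,0,0,7],[0.25,0,0,0,0,0,7],[0.25,0,0,0,0,0,7],[0.25,0,0,0,0,0,7],[0.25,0,0,0,0,0,7],[0.25,0,0,0,0,0,7],[0.25,0,0,0,0,0,7]]'|grep eef;python3 st.py -.165 -.0315 .1 0
```

```text
eef_pos: [0.4591, -0.0578, 0.0926]
top px [272. 229.] rack mm [-109.7  -33.1] size [50.7 44.6] ang -0.0 box [[-135.0, -11.0], [-135.0, -55.0], [-84.0, -55.0], [-84.0, -11.0]]
eef_pos: [0.4557, -0.0506, 0.087]
t 25.07 tcp [ 0.4557 -0.0506  0.087 ] rack [-0.1091 -0.195 ] yaw 13.91 z [-0.001 -0.001 -1.   ] F [-0.6 -0.5  0.3] gap 0.24701697128647934
to go, tool axes [-0.0388 -0.1684 -0.013 ]
rotvec [0.02 0.05 5.89] q7 -70.1
```

```bash
python3 -m handwheel '[[0.25,0,0,-0.01,0,0,5.9],[0.25,-0.02,-0.02,0,0,0,0],[0.25,-0.02,-0.03,0,0,0,0],[0.25,-0.02,-0.03,0,0,0,0],[0.25,0,-0.03,0,0,0,0],[0.25,0,-0.03,0,0,0,0],[0.25,0,-0.02,0,0,0,0],[0.25,0,0,0,0,0,0]]'|grep eef;python3 st.py -.165 -.0317 .014 0
```

```text
eef_pos: [0.3724, 0.1022, 0.0972]
t 25.73 tcp [0.3724 0.1022 0.0972] rack [-0.1703 -0.032 ] yaw 8.65 z [-0. -0. -1.] F [-0.2 -0.2  0. ] gap 0.2489272627343536
to go, tool axes [ 0.0053 -0.0003  0.0832]
rotvec [0.01 0.01 0.63] q7 -106.3
```

```bash
python3 -m handwheel '[[0.25,0.005,0,0.035,0,0,0.6],[0.25,0,0,0.035,0,0,0],[0.25,0,0,0.013,0,0,0],[0.25,0.01,0,0,0,0,0],[0.25,0.007,0,0,0,0,0],[0.25,0.007,0,0,0,0,0],[0.25,0.007,0,0,0,0,0],[0.25,0.007,0,0,0,0,0],[0.25,0.007,0,0,0,0,0],[0.25,0.007,0,0,0,0,0],[0.25,0.007,0,0,0,0,0],[0.25,0,0,0,0,0,0]]'|grep -E "eef|force";python3 st.py -.0425 -.0317 .014 0; python3 look.py l11 top scene|grep -E "px \[(2[67]|30|31)"
```

```text
eef_pos: [0.4388, 0.107, 0.015]
wrist_force: [-0.2, 0.6, -0.0]
grip_force: 0.0
t 26.73 tcp [0.4388 0.107  0.015 ] rack [-0.1039 -0.0366] yaw 7.7 z [ 0.002 -0.001 -1.   ] F [-0.2  0.6 -0. ] gap 0.24466361970798017
to go, tool axes [ 0.0613 -0.0053  0.0011]
rotvec [ 0.04 -0.09 -0.32] q7 -93.5
scene px [264. 341.] rack mm [-294.1  277.9] size [41.1 18.6] ang 82.6 box [[-306.0, 259.0], [-288.0, 256.0], [-282.0, 297.0], [-301.0, 299.0]]
```

```bash
python3 look.py l12 wrist scene | cut -c1-200
```

```text
wrist px [240. 203.] rack mm [-66. -32.] size [45.9 52.2] ang 89.6 box [[-92.0, -55.0], [-40.0, -55.0], [-40.0, -9.0], [-92.0, -9.0]]
wrist px [379.  61.] rack mm [-14.1 -78.1] size [19.8 31. ] ang 5.8 box [[-26.0, -64.0], [-22.0, -95.0], [-3.0, -93.0], [-6.0, -62.0]]
scene px [264. 341.] rack mm [-294.1  277.9] size [41.1 18.6] ang 82.6 box [[-306.0, 259.0], [-288.0, 256.0], [-282.0, 297.0], [-301.0, 299.0]]
scene px [254. 241.] rack mm [-49.  120.4] size [31.7 65.1] ang 52.4 box [[-84.0, 128.0], [-33.0, 88.0], [-13.0, 113.0], [-65.0, 153.0]]
scene px [298. 232.] rack mm [-85.    9.2] size [ 29.6 101.4] ang 48.7 box [[-133.0, 32.0], [-57.0, -35.0], [-37.0, -13.0], [-113.0, 54.0]]
```

The wrist view puts the carton at rack (−66, −32) mm, 46 mm across and square. I'll recentre the fingers and push it home.

```bash
python3 -m handwheel '[[0.25,-0.005,0,0,0,0,-0.3],[0.25,0,-0.005,0,0,0,0],[0.25,0,0,0,0,0,0],[0.25,0.008,0,0,0,0,0],[0.25,0.007,0,0,0,0,0],[0.25,0.007,0,0,0,0,0],[0.25,0.007,0,0,0,0,0],[0.25,0.007,0,0,0,0,0],[0.25,0.007,0,0,0,0,0],[0.25,0.007,0,0,0,0,0],[0.25,0,0,0,0,0,0],[0.25,0,0,0,0,0,0]]'|grep -E "eef|force";python3 st.py -.0425 -.0317 .014 0; python3 look.py l13 wrist | cut -c1-200
```

```text
eef_pos: [0.4814, 0.1178, 0.0146]
wrist_force: [-0.7, 0.5, -0.2]
grip_force: 0.0
t 27.93 tcp [0.4814 0.1178 0.0146] rack [-0.0602 -0.0319] yaw 7.98 z [ 0.    -0.001 -1.   ] F [-0.7  0.5 -0.2] gap 0.25389571705918185
to go, tool axes [ 0.0177 -0.0002  0.0006]
rotvec [ 0.06 -0.01 -0.04] q7 -90.5
wrist px [255. 203.] rack mm [-20.8 -32.6] size [46.  52.1] ang 90.0 box [[-47.0, -56.0], [5.0, -56.0], [5.0, -10.0], [-47.0, -10.0]]
wrist px [  6. 168.] rack mm [-4.2 57.6] size [ 6.6 23.3] ang 74.5 box [[-16.0, 58.0], [6.0, 51.0], [8.0, 58.0], [-15.0, 64.0]]
wrist px [377. 160.] rack mm [ -2.2 -76.7] size [22.5 31.1] ang 5.6 box [[-15.0, -62.0], [-12.0, -93.0], [11.0, -91.0], [8.0, -60.0]]
```

```bash
python3 -m handwheel '[[0.25,0.006,0,0,0,0,0],[0.25,0.005,0,0,0,0,0],[0.25,0.003,0,0,0,0,0],[0.25,0.001,0,0,0,0,0],[0.25,0,0,0,0,0,0],[0.25,0,0,0,0,0,0]]'|grep -E "wrist";python3 st.py; python3 -m handwheel '[[0.25,0.001,0,0,0,0,0],[0.25,0.001,0,0,0,0,0],[0.25,0,0,0,0,0,0]]'|grep -E "wrist";python3 st.py
```

```text
wrist_force: [-10.0, 0.3, 1.7]
t 28.48 tcp [0.494  0.1199 0.014 ] rack [-0.0473 -0.0315] yaw 8.01 z [-0.004 -0.001 -1.   ] F [-10.    0.3   1.7] gap 0.2453717838678203
wrist_force: [-16.9, -0.9, 8.2]
t 28.73 tcp [0.494  0.12   0.0134] rack [-0.0473 -0.0314] yaw 8.02 z [-0.008 -0.002 -1.   ] F [-16.9  -0.9   8.2] gap 0.24692725865446205
```

```bash
python3 -m handwheel '[[0.25,-0.02,0,0,0,0,0],[0.25,-0.02,0,0,0,0,0],[0.25,-0.02,0,-0.03,0,0,0],[0.25,0,0,-0.04,0,0,0],[0.25,0,0,0,0,0,0],[0.25,0,0,0,0,0,0]]'|grep -E "wrist";python3 st.py; python3 look.py l14 wrist | cut -c1-200; python3 - <<'E'
# rail front/back edges above gap d in the wrist picture (bright strip), rack frame at z=.066
import cv2,numpy as np
from cell import vision
from bp import *
from fit import place,R if False else place
E
python3 - <<'E'
import cv2,numpy as np
from cell import vision
from bp import *
from fit import place,CAM,proj
c=vision.camera("wrist");CAM["w"]=(c["fx"],c["cx"],c["cy"],c["pose"][:3]);g=cv2.cvtColor(c["image"],cv2.COLOR_RGB2GRAY)
for y in (-.0315,-.015,-.048,-.08):
    xs=np.arange(-.02,.06,.001);uv=proj("w",place(R,[[x,y,.066] for x in xs])).round().astype(int)
    print(y,[int(g[v,u]) if 0<=u<512 and 0<=v<384 else -1 for u,v in uv])
E
```

```text
wrist_force: [-0.4, 0.2, -0.2]
t 29.23 tcp [0.4402 0.113  0.0869] rack [-0.1016 -0.0308] yaw 8.02 z [ 0.005  0.003 -1.   ] F [-0.4  0.2 -0.2] gap 0.2486169425065537
wrist px [343.  81.] rack mm [-12.5 -82.3] size [21.9 33.1] ang 6.1 box [[-25.0, -67.0], [-22.0, -100.0], [0.0, -98.0], [-3.0, -65.0]]
wrist px [69. 80.] rack mm [-12.4  74.7] size [24.4 30.3] ang 7.0 box [[-26.0, 88.0], [-23.0, 58.0], [2.0, 61.0], [-2.0, 91.0]]
wrist px [255.  73.] rack mm [-10.  -32.2] size [45.8 50.4] ang 90.0 box [[-35.0, -55.0], [15.0, -55.0], [15.0, -9.0], [-35.0, -9.0]]
-0.0315 [96, 95, 94, 94, 97, 100, 102, 107, 116, 112, 109, 107, 106, 104, 106, 114, 114, 106, 103, 100, 85, 73, 67, 66, 71, 70, 73, 70, 72, 71, 70, 71, 69, 72, 95, 115, 211, 204, 207, 207, 206, 211, 212, 213, -1, -1, -1, -1, -1, -1, -1, -1, -1, -1, -1, -1, -1, -1, -1, -1, -1, -1, -1, -1, -1, -1, -1, -1, -1, -1, -1, -1, -1, -1, -1, -1, -1, -1, -1, -1]
-0.015 [92, 89, 89, 88, 88, 88, 91, 93, 92, 95, 93, 95, 93, 101, 100, 95, 97, 97, 100, 99, 105, 103, 72, 75, 72, 75, 73, 73, 70, 67, 69, 67, 68, 66, 101, 111, 211, 206, 205, 208, 208, 2
[... 272 characters left out ...]
, 67, 66, 69, 70, 68, 67, 76, 97, 119, 208, 202, 206, 204, 203, 208, 211, 211, -1, -1, -1, -1, -1, -1, -1, -1, -1, -1, -1, -1, -1, -1, -1, -1, -1, -1, -1, -1, -1, -1, -1, -1, -1, -1, -1, -1, -1, -1, -1, -1, -1, -1, -1, -1]
-0.08 [88, 84, 87, 83, 86, 86, 85, 83, 85, 86, 84, 84, 85, 88, 85, 84, 85, 85, 137, 130, 121, 111, 107, 107, 116, 122, 117, 103, 89, 101, 97, 94, 97, 96, 97, 140, 207, 206, 205, 203, 207, 210, 210, 211, -1, -1, -1, -1, -1, -1, -1, -1, -1, -1, -1, -1, -1, -1, -1, -1, -1, -1, -1, -1, -1, -1, -1, -1, -1, -1, -1, -1, -1, -1, -1, -1, -1, -1, -1, -1]  File "<stdin>", line 5
    from fit import place,R if False else place
                            ^^
SyntaxError: invalid syntax
```

```bash
python3 -m handwheel '[[0.2,0,0,0.03,0,0,0],[0.2,0,0,0.024,0,0,0],[0.2,0.02,0,0,0,0,0],[0.2,0.015,0,0,0,0,0],[0.2,0.008,0,0,0,0,0],[0.2,0.006,0,0,0,0,0],[0.2,0,0,0,0,0,0]]'|grep -E "wrist";python3 st.py -.0473 -.0315 .033 0; python3 -m handwheel '[[0.2,0.0025,0,0,0,0,0],[0.2,0.001,0,0,0,0,0],[0.2,0.001,0,0,0,0,0],[0.2,0,0,0,0,0,0]]'|grep -E "wrist";python3 st.py
```

```text
wrist_force: [-1.3, 1.2, 0.3]
t 29.92 tcp [0.4876 0.1185 0.0302] rack [-0.0539 -0.032 ] yaw 7.98 z [ 0.    -0.002 -1.   ] F [-1.3  1.2  0.3] gap 0.20058661609837652
to go, tool axes [ 0.0066 -0.0005 -0.0028]
rotvec [ 0.09  0.01 -0.05] q7 -90.6
wrist_force: [-0.5, 0.5, 0.7]
t 30.25 tcp [0.4913 0.1195 0.0309] rack [-0.0501 -0.0315] yaw 8.0 z [ 0. -0. -1.] F [-0.5  0.5  0.7] gap 0.1977308922414246
```

```bash
for k in 1 2; do :; done; python3 -m handwheel '[[0.2,0.002,0,-0.002,0,0,0],[0.2,0.0015,0,0,0,0,0],[0.2,0,0,0,0,0,0],[0.2,0,0,0,0,0,0]]'|grep -E "wrist";python3 st.py;python3 -m handwheel '[[0.2,0.0015,0,0,0,0,0],[0.2,0.001,0,0,0,0,0],[0.2,0,0,0,0,0,0],[0.2,0,0,0,0,0,0]]'|grep -E "wrist";python3 st.py
```

```text
wrist_force: [-0.1, 0.3, 0.1]
t 30.58 tcp [0.495  0.1199 0.0328] rack [-0.0463 -0.0316] yaw 8.0 z [ 0.001 -0.001 -1.   ] F [-0.1  0.3  0.1] gap 0.2005843787176021
wrist_force: [-5.8, -0.2, 3.7]
t 30.92 tcp [0.4964 0.1201 0.0324] rack [-0.045  -0.0316] yaw 8.0 z [-0.002 -0.001 -1.   ] F [-5.8 -0.2  3.7] gap 0.20081261128597247
```

```bash
python3 -m handwheel '[[0.2,0.001,0,0,0,0,0],[0.2,0.001,0,0,0,0,0],[0.2,0,0,0,0,0,0]]'|grep -E "wrist";python3 st.py; python3 -m handwheel '[[0.2,-0.02,0,0,0,0,0],[0.2,-0.02,0,0,0,0,0],[0.2,-0.02,0,-0.03,0,0,0],[0.2,0,0,-0.024,0,0,0],[0.2,0,0,0,0,0,0],[0.2,0,0,0,0,0,0]]'|grep -E "wrist";python3 st.py; python3 look.py l15 wrist | cut -c1-200
python3 -m handwheel '[[0.2,-0.02,0.03,-0.02,0,0,0],[0.2,-0.01,0.04,0,0,0,0],[0.2,0,0.04,0,0,0,0],[0.2,0,0.04,0,0,0,0],[0.2,0,0.04,0,0,0,0],[0.2,0,0.04,0,0,0,0],[0.2,0,0.04,0,0,0,0],[0.2,0,0.03,0,0,0,0],[0.2,0,0,0,0,0,0]]'|grep eef; python3 look.py l15 top scene|grep -E "rack mm \[ *-?[0-9.]+ +-3"
```

```text
wrist_force: [-14.1, -0.2, 11.1]
t 31.17 tcp [0.4964 0.1201 0.032 ] rack [-0.0449 -0.0316] yaw 8.0 z [-0.006 -0.001 -1.   ] F [-14.1  -0.2  11.1] gap 0.20103334875967097
wrist_force: [-0.8, 0.1, 0.3]
t 31.67 tcp [0.4409 0.1129 0.0879] rack [-0.1009 -0.031 ] yaw 8.02 z [ 0.003  0.002 -1.   ] F [-0.8  0.1  0.3] gap 0.2008732626056512
wrist px [342.  82.] rack mm [-12.3 -82.4] size [22. 33.] ang 5.9 box [[-25.0, -67.0], [-22.0, -100.0], [0.0, -98.0], [-3.0, -65.0]]
wrist px [69. 81.] rack mm [-12.1  74.9] size [24.  30.5] ang 5.2 box [[-25.0, 89.0], [-23.0, 59.0], [1.0, 61.0], [-2.0, 91.0]]
wrist px [254.  73.] rack mm [ -8.9 -32.1] size [45.8 49. ] ang 89.6 box [[-34.0, -55.0], [15.0, -55.0], [16.0, -9.0], [-33.0, -9.0]]
eef_pos: [0.4513, -0.1956, 0.1065]
top px [268. 199.] rack mm [-10.1 -33.4] size [48.  46.4] ang 0.2 box [[-34.0, -10.0], [-34.0, -57.0], [14.0, -56.0], [14.0, -10.0]]
scene px [297. 214.] rack mm [-30.6 -32.5] size [93.5 91.3] ang 2.5 box [[-79.0, 11.0], [-75.0, -80.0], [18.0, -76.0], [14.0, 15.0]]
```

The carton sits square (0°) at y = −32 mm with its front level with the divider noses. It did not advance when the push rose from 6 to 14 N, the small boxes haven't moved, and the hand is clear. Handing in.

```bash
python3 -c "
from cell import arm;print(arm.sign_off())"
```

```text
the job is handed in; nothing more can be done
None
```

I touched the rail above gaps f, e and d, counting from the knob end, then pushed the carton home into gap d, square and with its front level with the dividers as far as the cameras show; it started broadside (53 mm across, unlike the briefing), so I first turned it about 90° with pushes, and the job was handed in at about 33 s with the hand clear.

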